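# Hitch the drag hook to the crate tray and draw it in

### The job

Take the loose drag hook by its wooden handle and push its mouth onto the upright pin of the rolling crate tray, letting the tray roll back against the block behind it, until the pin is fully home and the hook's sprung latch has flipped shut behind the pin. Then, by the hook alone and gently (never more than 30 N on the pin, pushing or pulling), draw the tray towards you as far as it goes, and let go of the hook, leaving it latched and lying on the tray. Do not touch the tray or crate with the hand and do not disturb the other things on the bench.

Things in the scene. Friction and masses are not known exactly. Their poses are not given: they have to be found in the camera images.
- hook_grip (a point): Centre of the drag hook's upright wooden handle, a square post 24 x 24 mm, 60 mm tall; this point is 46 mm above the hook's underside, which starts flat on the bench. Hook: dark steel plate 16 mm thick, 60 mm wide, 0.45 kg, reaching 54 mm behind this point and 133 mm ahead. x axis points from handle to mouth, z up.
- hook_seat (a point): Where the pin's axis stands in the hook when the pin is fully home: 75 mm ahead (+x) of hook_grip, on the centre line, 8 mm above the underside, same axes. The mouth opens to +x: throat 20 mm wide, flaring to 50 mm at the tips, 58 mm ahead of this point. A pin held by the shut latch stands 0 to 16 mm ahead of this point, one still outside over 35 mm.
- latch_tip (a point): Tip of the hook's sprung latch, a bright metal tongue 29 mm long hinged on the +y jaw. Shut, the tip stands 24 mm ahead (+x) and 7.5 mm to -y of hook_seat; pushed in to let the pin by, 11 mm ahead and 14 mm to +y. It swings inwards only: the pin enters (about 5 to 10 N of push) but cannot leave. The spring snaps it shut only when the pin is within about 3 mm of fully home.
- pin: Upright steel pin on the tray, 16 mm thick; this point on its axis is 22 mm above the bench and 8 mm above the tray's flat steel deck (140 mm wide, reaching 150 mm in front of the pin). A cap 30 mm wide, underside 40 mm and top 47 mm above the bench, sits on the pin: the hook must come in level below it, on the deck. The crate's front is 70 mm beyond the pin.
- rails: Two fixed steel rails 19 mm high, 172 mm apart; origin on the bench midway between, x along them away from the robot (the way to push), z up. The pin moves on this x axis (y = 0), tray and crate (about 2.2 kg) rolling with about 3 N. It starts near x = -0.05; pushed, it rolls back 10 to 90 mm (unknown) to a heavy stone block. Drawn in, the pin stops at x = -0.110.
- pot_mid (a point): Bystander: black plastic plant pot, upside down, 104 mm wide, 78 mm high; its centre.
- tin_mid (a point): Bystander: plain metal can, 70 mm wide, 100 mm high; its centre.
- brush_grip (a point): Bystander: broad wooden-handled brush lying on the bench; a point on its handle.
Not all that is in view belongs to the job. Leave any pink, red or white look-alike of the part that bears hook_grip alone.

How it is judged:
By the outcome, as a careful person would: the job done as asked, in the order asked, and still so for the second after the job is handed in, with the robot touching nothing.
It also fails if it takes over 58 s, if anything falls off the work surface, if the arm or the gripper's body presses on something with over 40 N, if the wrist force passes 120 N, or if a joint passes its speed limit or range.

### The arm

A 6-joint arm with a two-finger parallel gripper is mounted at the origin on the work surface. World frame = base frame: x ahead of the robot, y to its left, z up, the work surface at z = 0. Lengths are in m, angles in rad, forces in N, time in s.
With the tool pointing down it reaches from about 0.35 to 0.975 m from the base axis. Payload 4.9 kg.
Tool frame: the origin (TCP) lies midway between the tips of the shut fingers; the grasp point (between the pads) lies ctrl.grip_point_offset behind it (ctrl.grip_point_offset is the distance from the TCP to the grasp point, in m); x points along the fingers, y is the direction in which the jaws open and shut, and the axes are right-handed (so a half turn about x gives the same grasp; the last joint's range is limited). The gripper opens to 85 mm and grips with 20 to 120 N. Pads are 22 mm wide; open, the fingers measure 114 mm over their backs; the gripper's body (76 mm by 85 mm) begins 54 mm behind the grasp point. The pads swing forward as they close: fully open they stand 13 mm farther back than shut.
Start: joints at [1.206, 0.053, 1.613, -0, 1.476, -0.119], TCP at [0.152, 0.606, 0.231] pointing down, gripper open.
Joint ranges: [-3.01, 3.01], [-1.01, 2.22], [0.06, 2.58], [-1.02, 4.17], [0.09, 2.62], [-3.14, 3.14]. Speed limits (rad/s): [2.57, 2.57, 3.14, 3.14, 3.14, 3.14].

### API

Orientations are given as a rotation vector (axis times angle).
In Python, from station import ctrl gives the robot as it stands. The module is installed in compiled form; this text tells all that it offers.
- The arm moves only by the tool drive_tool, never from a script. Its argument "commands" is text: rows parted by semicolons, each of 5 numbers parted by spaces: the closure, from -1 (fully open) to 1 (shut), so that 0 is half open, then the shift along the tool's x, y, z in units of 40 mm (1.0 is 40 mm), then the turn about the tool's x in units of 5 degrees (1.0 is 5 degrees). A call has 1 to 8 rows; each row is the pose to reach, as a shift and turn from the pose commanded when the call began, along the tool's axes at that moment; what a row does not reach only later rows make up. A row lasts 1/12 s, in which the tool goes at most 41.7 mm and 7.16 degrees, less where a joint would pass 70% of its speed; a pose out of reach is approached as far as the arm can. A call with a gripper value outside its range is refused whole. The fingers move at their own pace and stop on an object; "newtons" is the grip in N (left out, the last holds). Time passes only in rows, so rows that repeat a pose let the fingers close. It gives the time, the measured TCP pose, the force and the opening at its end, in the units of the state.
- ctrl.get_obs(): the state, without advancing time (a new reading comes with each control period).
- ctrl.get_image(name): name is "side" or "top"; returns (picture, depth): 420x560x3 uint8, blue, green, red; 420x560 float32, m along the optical axis (not along the pixel's ray), 0 where there is no reading.
- ctrl.camera_info(name): a dict with "K" (3x3 intrinsics, pixels), "k1" (the pictures are not rectified: a ray, as slopes to the right and down, at radius r is drawn at 1 + k1 r^2 times it, then the intrinsics apply), "T" (4x4, takes a point from camera to world coordinates). Camera axes: x right, y down, z forward; pixel columns grow to the right and rows downward; lengths in m; the calibration is good to about 2 mm. A picture is of the moment at which its call begins. camera_info takes no time and is no camera call.
- ctrl.finish_job(): hands the job in, once; it reports no verdict.
The state is a dict: "t": time; "q": joint angles; "dq": joint speeds; "effort": joint torques, N m; "tool_pos": TCP position; "tool_rot": TCP orientation; "contact_force": force on the tool from outside, world axes, zero at the start; "wrist_torque": the same for the moment, N m; "opening": finger opening in m.
Only numpy, scipy, OpenCV 4.12 (cv2) and the standard library are available. Lean on these libraries where they do the work, as an engineer would, in place of code of your own. Each camera call takes 0.05 s, during which the arm holds its last target.

## Working session

There is one attempt and no reset: what is moved stays moved. The work goes in short steps, Python scripts to look and compute and a tool call to move; the robot and the scene stay as the last step left them, time stands still between calls to the robot, and variables do not carry over. Pictures are saved under pics/ and viewed, and the job is handed in when it is done.

Besides the shell and the picture viewer there is one more tool, called after "Call:" as a command line: name --argument value ..., lists and objects as JSON in quotes. drive_tool: Moves the arm, as the interface text tells. Its arguments: {"type":"object","properties":{"commands":{"type":"string"},"newtons":{"type":"number"}},"required":["commands"]}

```bash
mkdir -p pics; ls; python3 - <<'E'
from station import ctrl
import cv2, numpy as np
print(ctrl.get_obs(), ctrl.grip_point_offset)
for n in("side","top"):
    im,d=ctrl.get_image(n); cv2.imwrite(f"pics/{n}0.png",im); np.savez(f"{n}0.npz",im=im,d=d)
    print(n,ctrl.camera_info(n))
E
```

```text
pics
{'t': 0.0, 'q': array([ 1.20600455e+00,  5.33732032e-02,  1.61431688e+00,  2.09097866e-05,
        1.47599411e+00, -1.18982266e-01]), 'dq': array([-2.55122545e-04,  6.53974287e-05, -3.27779760e-04, -2.88963623e-04,
       -1.81629087e-03,  5.43010709e-04]), 'effort': array([ 8.87588158e-05, -3.93692207e+01, -3.70173597e+01, -1.87612051e-05,
        7.03830548e-03,  5.71309187e-06]), 'tool_pos': array([0.15184504, 0.60562373, 0.23003922]), 'tool_rot': array([ 0.19139149,  1.5626896 , -0.1945802 ]), 'contact_force': array([ 0.20333229,  0.63877858, -0.00339731]), 'wrist_torque': array([-0.04434171,  0.0383972 , -0.04731398]), 'opening': 0.08531825106449123} 0.0187
side {'K': array([[470.77413092,   0.        , 280.70418414],
       [  0.        , 470.77413092, 204.23146555],
       [  0.        ,   0.        ,   1.        ]]), 'k1': 0.023100091989964884, 'T': array([[ 0.86969622, -0.28903095,  0.40011198, -0.00108306],
       [-0.4933856 , -0.53223684,  0.68796409, -0.78312518],
       [ 0.01411142, -0.79572926, -0.60548808,  0.84701519],
       [ 0.        ,  0.        ,  0.        ,  1.        ]])}
top {'K': array([[480.55576057,   0.        , 290.1325289 ],
       [  0.        , 480.55576057, 203.28841523],
       [  0.        ,   0.        ,   1.        ]]), 'k1': 0.04012935542783703, 'T': array([[-1.73134156e-02, -9.80129746e-01,  1.97600422e-01,
         2.39427562e-01],
       [-9.99850109e-01,  1.69866487e-02, -3.34868105e-03,
         1.02359008e-01],
       [-7.44270447e-05, -1.97628780e-01, -9.80276930e-01,
         1.36686726e+00],
       [ 0.00000000e+00,  0.00000000e+00,  0.00000000e+00,
         1.00000000e+00]])}
```

View pics/top0.png

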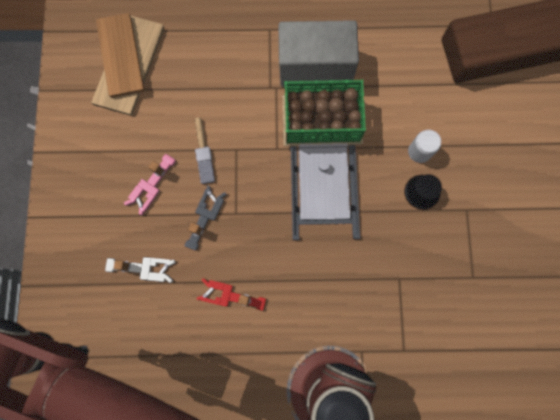

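View pics/side0.png

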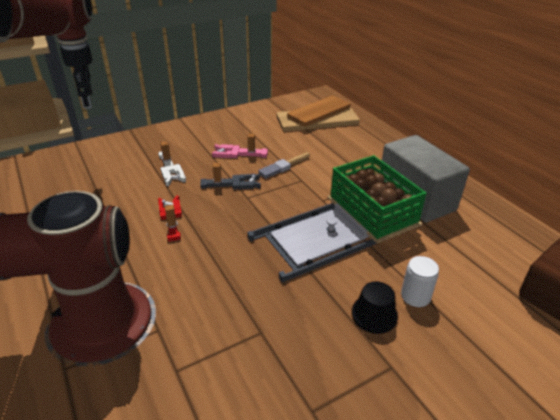

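The top view has four hook shapes: dark (207,218), pink (150,187), white (142,269) and red (232,295). The dark steel one is the job's hook. I'll check it in close crops.

```bash
cat > h.py <<'E'
import numpy as np, cv2
from station import ctrl
def ray(n,px):
    c=ctrl.camera_info(n);K=c["K"];k=c["k1"];T=c["T"]
    D=np.array([k,0,0,0,0.])
    p=cv2.undistortPoints(np.array([[px]],float),K,D)[0,0]
    d=T[:3,:3]@np.array([p[0],p[1],1]); return T[:3,3],d
def onz(n,px,z):
    o,d=ray(n,px); return o+d*(z-o[2])/d[2]
def proj(n,P):
    c=ctrl.camera_info(n);T=np.linalg.inv(c["T"])
    r,_=cv2.Rodrigues(T[:3,:3]); return cv2.projectPoints(np.array(P,float).reshape(-1,1,3),r,T[:3,3],c["K"],np.array([c["k1"],0,0,0,0.]))[0][:,0]
def tri(a,b):
    (o,d),(p,e)=ray("top",a),ray("side",b)
    A=np.stack([d,-e],1); s=np.linalg.lstsq(A,p-o,rcond=None)[0]
    return (o+d*s[0]+p+e*s[1])/2, np.linalg.norm(o+d*s[0]-p-e*s[1])
def crop(n,im,x0,y0,x1,y1,f,name):
    cv2.imwrite("pics/"+name,cv2.resize(im[y0:y1,x0:x1],None,fx=f,fy=f,interpolation=cv2.INTER_CUBIC))
E
python3 - <<'E'
from h import *
t=np.load("top0.npz")["im"];s=np.load("side0.npz")["im"]
a=cv2.resize(t[175:260,175:245],None,fx=6,fy=6,interpolation=2)
b=cv2.resize(s[155:205,190:275],None,fx=6,fy=6,interpolation=2)
c=cv2.resize(t[130:250,280:370],None,fx=5,fy=5,interpolation=2)
d=cv2.resize(s[190:290,240:380],None,fx=5,fy=5,interpolation=2)
for i,x in enumerate((a,b,c,d)): cv2.imwrite(f"pics/c{i}.png",np.clip(x*1.8,0,255).astype(np.uint8))
E
```

```text
(no output)
```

View pics/c0.png

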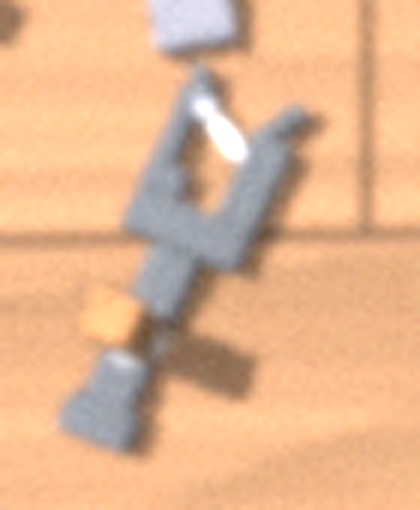

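View pics/c1.png

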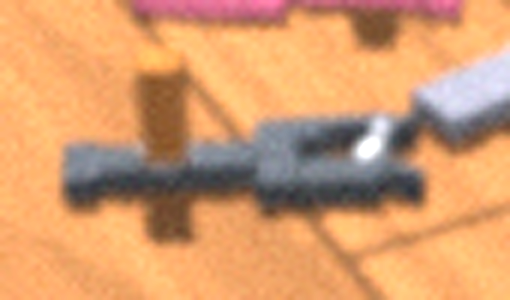

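View pics/c2.png

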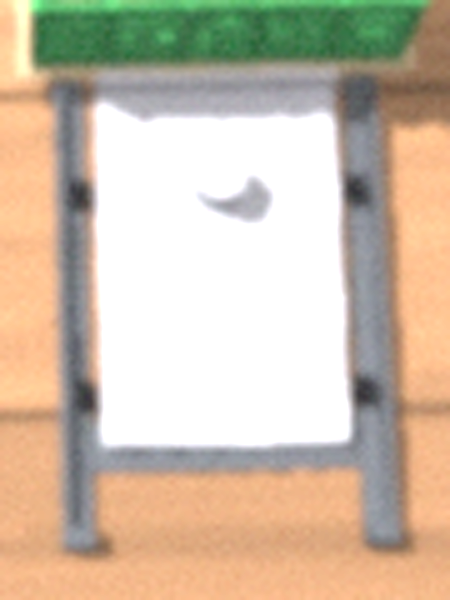

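View pics/c3.png

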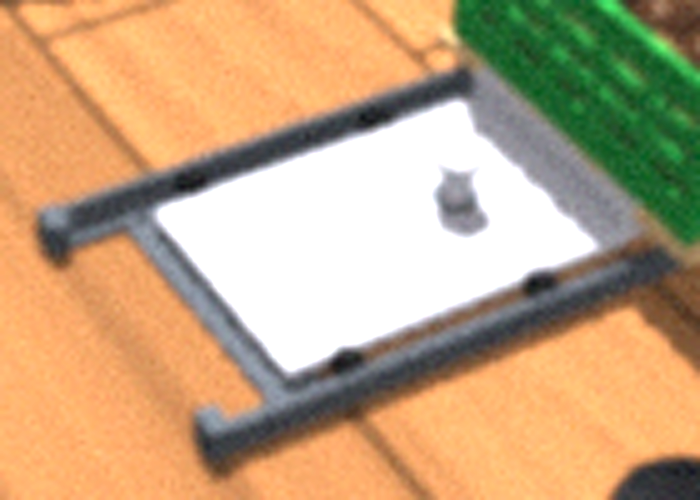

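```bash
python3 - <<'E'
from h import *
np.set_printoptions(precision=4,suppress=True)
def c0(x,y): return ((x+.5)/6-.5+175,(y+.5)/6-.5+175)
def c1(x,y): return ((x+.5)/6-.5+190,(y+.5)/6-.5+155)
def c2(x,y): return ((x+.5)/5-.5+280,(y+.5)/5-.5+130)
def c3(x,y): return ((x+.5)/5-.5+240,(y+.5)/5-.5+190)
print("handle top",onz("top",c0(110,312),.076),onz("side",c1(160,60),.076),tri(c0(110,312),c1(160,60)))
for p in [(62,410),(125,440),(128,222),(235,265),(198,72),(308,115)]: print("top16",p,onz("top",c0(*p),.016))
for p in [(65,150),(258,125),(265,185),(420,175)]: print("side16",p,onz("side",c1(*p),.016))
# rails
for p in [(80,548),(385,545),(70,90),(360,85)]: print("rail top",p,onz("top",c2(*p),.019))
for p in [(55,215),(210,415),(460,75),(660,258)]: print("rail side",p,onz("side",c3(*p),.019))
print("deck front", [onz("top",c2(*p),.014) for p in [(98,445),(350,443)]],[onz("side",c3(*p),.014) for p in [(155,210),(288,375)]])
t=np.load("top0.npz");im=t["im"]
print(im[160:176,316:340].max(2))
d=t["d"];print(d[165:172,318:336])
E
```

```text
handle top [0.4398 0.3624 0.076 ] [0.4347 0.3586 0.076 ] (array([0.4386, 0.3637, 0.0723]), np.float64(0.003736354718234698))
top16 (62, 410) [0.4031 0.3958 0.016 ]
top16 (125, 440) [0.3884 0.366  0.016 ]
top16 (128, 222) [0.4922 0.3669 0.016 ]
top16 (235, 265) [0.4706 0.3159 0.016 ]
top16 (198, 72) [0.565 0.335 0.016]
top16 (308, 115) [0.5429 0.282  0.016 ]
side16 (65, 150) [0.3908 0.3908 0.016 ]
side16 (258, 125) [0.4886 0.3645 0.016 ]
side16 (265, 185) [0.4685 0.3128 0.016 ]
side16 (420, 175) [0.5423 0.2831 0.016 ]
rail top (80, 548) [0.4076 0.0841 0.019 ]
rail top (385, 545) [ 0.4064 -0.0877  0.019 ]
rail top (70, 90) [0.6773 0.0847 0.019 ]
rail top (360, 85) [ 0.6773 -0.0851  0.019 ]
rail side (55, 215) [0.4128 0.0868 0.019 ]
rail side (210, 415) [ 0.4122 -0.0828  0.019 ]
rail side (460, 75) [0.6753 0.0855 0.019 ]
rail side (660, 258) [ 0.6776 -0.0972  0.019 ]
deck front [array([0.4671, 0.0726, 0.014 ]), array([ 0.4658, -0.0711,  0.014 ])] [array([0.4648, 0.0698, 0.014 ]), array([ 0.4626, -0.0733,  0.014 ])]
[[178 179 176 174 178 178 179 176 175 174 177 175 175 176 173 175 173 17
[... 1761 characters left out ...]
  1.3989 1.3986 1.4022 1.4043 1.3965 1.4033]
 [1.4025 1.3968 1.3598 1.3636 1.3703 1.3613 1.3634 1.3649 1.3622 1.3681
  1.3664 1.4    1.3992 1.4017 1.4045 1.4024 1.397  1.4042]
 [1.3994 1.3979 1.3659 1.3661 1.3625 1.364  0.     1.3638 1.3625 1.3647
  1.3666 1.3985 1.397  1.3981 1.3996 1.4009 1.3994 1.3997]
 [1.4042 1.3974 1.3942 1.3988 1.3598 1.3651 1.3641 1.3624 1.365  1.3701
  1.3983 1.3979 1.4028 1.3943 1.3977 1.3948 1.4007 1.3971]
 [1.3984 1.3968 1.3949 1.3953 1.3947 1.3951 1.369  1.3966 1.3975 1.3972
  1.3955 1.3949 1.4    1.4029 1.4012 1.4018 1.3986 1.3944]
 [1.3987 1.3985 1.4019 1.3965 1.3963 1.4042 1.3964 1.4004 1.3976 1.3932
  1.4008 1.4005 1.3998 1.3956 1.3969 1.3995 1.3996 1.3941]]
```

```bash
cat >> h.py <<'E'
def cloud(n,d,box):
    x0,y0,x1,y1=box; c=ctrl.camera_info(n)
    u,v=np.meshgrid(np.arange(x0,x1),np.arange(y0,y1)); px=np.stack([u.ravel(),v.ravel()],1).astype(float)
    z=d[y0:y1,x0:x1].ravel()
    p=cv2.undistortPoints(px[:,None],c["K"],np.array([c["k1"],0,0,0,0.]))[:,0]
    P=np.c_[p*z[:,None],z]; W=P@c["T"][:3,:3].T+c["T"][:3,3]
    W[z<=0]=np.nan
    return W,px
E
python3 - <<'E'
from h import *
np.set_printoptions(precision=4,suppress=True)
for n,hb,cb in(("top",(183,215,205,245),(310,150,345,185)),("side",(205,155,232,185),(318,208,348,245))):
    d=np.load(n+"0.npz")["d"]
    W,px=cloud(n,d,hb); m=W[:,2]>.062; print(n,"handle",m.sum(),px[m].min(0),px[m].max(0),np.median(W[m],0), (W[m].min(0)+W[m].max(0))/2)
    W,px=cloud(n,d,cb); m=(W[:,2]>.036); print(n,"cap",m.sum(),px[m].min(0),px[m].max(0),np.median(W[m],0))
    m=(W[:,2]>.044)
    p=(px[m].min(0)+px[m].max(0))/2;print(p,onz(n,p,.047),onz(n,px[m].mean(0),.047))
# hook plate top mask
t=np.load("top0.npz");d=t["d"]
W,px=cloud("top",d,(180,180,235,255)); 
im=t["im"];hsv=cv2.cvtColor(im,cv2.COLOR_BGR2HSV)
s=hsv[px[:,1].astype(int),px[:,0].astype(int)]
m=(s[:,1]<75)&(W[:,2]>.008)&(px[:,1]>187)&(W[:,2]<.03)
Q=np.array([onz("top",p,.016)[:2] for p in px[m]]).astype(np.float32)
print(m.sum(),cv2.minAreaRect(Q))
mk=np.zeros(im.shape[:2],np.uint8);mk[px[m][:,1].astype(int),px[m][:,0].astype(int)]=255
cv2.imwrite("pics/mk.png",cv2.resize(mk[175:260,175:245],None,fx=6,fy=6,interpolation=0))
for psi in np.radians(np.arange(-30,-18,1)):
    R=np.array([[np.cos(psi),np.sin(psi)],[-np.sin(psi),np.cos(psi)]]);L=Q@R.T
    f=L[L[:,0]>L[:,0].max()-.105]
    print(np.degrees(psi),np.ptp(L[:,0]),np.ptp(L[:,1]),R.T@[L[:,0].max()-.133,(L[:,1].max()+L[:,1].min())/2],R.T@[L[:,0].min()+.054,(L[:,1].max()+L[:,1].min())/2])
E
```

```text
top handle 84 [188. 223.] [199. 233.] [0.436  0.3616 0.0774] [0.4366 0.3623 0.073 ]
top cap 82 [319. 160.] [329. 170.] [ 0.6149 -0.0004  0.0478]
[324.  164.5] [ 0.6164 -0.0005  0.047 ] [ 0.6158 -0.0006  0.047 ]
side handle 62 [212. 163.] [220. 170.] [0.4317 0.355  0.0734] [0.4332 0.3599 0.0709]
side cap 82 [326. 208.] [347. 225.] [ 0.6114 -0.0013  0.046 ]
[331.  220.5] [ 0.6109 -0.0016  0.047 ] [ 0.611  -0.0019  0.047 ]
728 ((0.47226789593696594, 0.3452581763267517), (0.06426709145307541, 0.1843283474445343), 67.63114166259766)
-29.999999999999996 0.18708963960047512 0.06847466656161028 [0.4413 0.3684] [0.4412 0.3684]
-29.000000000000004 0.18677363586321968 0.06743750927470016 [0.4403 0.3672] [0.4405 0.3671]
-28.0 0.18640073906716348 0.06637980986918285 [0.4393 0.3661] [0.4399 0.3658]
-27.0 0.1860241222289334 0.06532837332688601 [0.4384 0.365 ] [0.4393 0.3646]
-26.0 0.18576052389853376 0.0649725422930883 [0.4376 0.3642] [0.4387 0.3637]
-25.0 0.18544034111305208 0.06476520847703826 [0.4368 0.3633] [0.4382 0.3626]
-24.000000000000004 0.18506367140326643 0.06459192942627057 [0.4359 0.3624] [0.4377 0.3616]
-23.0 0.18463062950641926 0.06439897504808362 [0.435  0.3614] [0.4372 0.3605]
-22.0 0.18414134733126747 0.06461032163307506 [0.4341 0.3602] [0.4368 0.3592]
-21.0 0.18359597391790122 0.0655273252457299 [0.433  0.3587] [0.4362 0.3575]
-20.0 0.18299467539234548 0.06654182133479608 [0.432  0.3572] [0.4358 0.3559]
-19.0 0.18238937786802178 0.06768840034757317 [0.431  0.3558] [0.4354 0.3543]
```

View pics/mk.png

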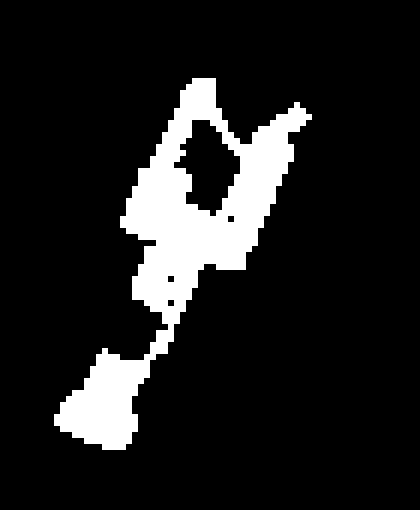

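```bash
cat >> h.py <<'E'
from scipy.spatial.transform import Rotation as Ro
def tool():
    o=ctrl.get_obs();R=Ro.from_rotvec(o["tool_rot"]).as_matrix();return o,R
def plan(gp,yaw=None):
    """shift units to bring grasp point to gp (world); turn units to make tool y point at yaw(deg) mod 180"""
    o,R=tool(); g=o["tool_pos"]-R[:,0]*ctrl.grip_point_offset
    s=R.T@(np.array(gp)-g)/.04
    yt=np.degrees(np.arctan2(R[1,1],R[0,1]))
    out=[np.round(g,4),"t",round(o["t"],2),"q6",round(o["q"][5],2),"F",np.round(o["contact_force"],1),"Tq",np.round(o["wrist_torque"],2),"op",round(o["opening"],4),"tooly",round(yt,2),"shift",np.round(s,3)]
    if yaw is not None:
        dw=(yaw-yt+90)%180-90   # world turn about +z; tool x is down
        out+=["turn",round(-dw/5,3)]
    print(*out)
E
python3 - <<'E'
from h import *
np.set_printoptions(precision=4,suppress=True)
o,R=tool();print(R)
plan([.436,.362,.18],-24)
plan([.436,.362,.046],-24)
E
```

```text
[[-0.0007  0.2434  0.9699]
 [-0.0018  0.9699 -0.2434]
 [-1.     -0.0019 -0.0002]]
[0.1519 0.6057 0.2489] t 0.1 q6 -0.12 F [0.2 0.4 0.2] Tq [ 0.05  0.07 -0.02] op 0.0857 tooly 75.92 shift [ 1.728 -4.178  8.372] turn -16.017
[0.1519 0.6057 0.2489] t 0.1 q6 -0.12 F [0.2 0.4 0.2] Tq [ 0.05  0.07 -0.02] op 0.0857 tooly 75.92 shift [ 5.078 -4.172  8.372] turn -16.017
```

Call:
drive_tool --commands "-1 0.4 -1.2 2.4 5;-1 0.8 -2.4 4.8 10;-1 1.2 -3.4 6.8 14;-1 1.6 -4.0 8.0 17;-1 1.73 -4.18 8.37 20;-1 1.73 -4.18 8.37 20;-1 1.73 -4.18 8.37 20;-1 1.73 -4.18 8.37 20" --newtons 60

```text
t: 0.77
tool_pos: [0.4018, 0.391, 0.1707]
tool_rot: [0.971, 1.344, -0.971]
contact_force: [0.7, 1.5, 0.2]
opening: 0.0854
```

```bash
python3 - <<'E'
from h import *
plan([.436,.362,.18],-24)
E
```

```text
[0.4018 0.391  0.1894] t 0.77 q6 0.32 F [0.7 1.5 0.2] Tq [ 0.06 -0.04  0.  ] op 0.0854 tooly 18.27 shift [0.235 0.584 0.957] turn 8.455
```

Call:
drive_tool --commands "-1 0.2 0.58 0.96 8.4;-1 0.2 0.58 0.96 8.4;-1 0.2 0.58 0.96 8.4;-1 0.2 0.58 0.96 8.4;-1 0.2 0.58 0.96 8.4;-1 0.2 0.58 0.96 8.4;-1 0.2 0.58 0.96 8.4;-1 0.2 0.58 0.96 8.4"

```text
t: 1.43
tool_pos: [0.4349, 0.3636, 0.163]
tool_rot: [1.5, 0.989, -1.502]
contact_force: [-0.8, 0.2, 0.5]
opening: 0.0851
```

```bash
python3 - <<'E'
from h import *
plan([.436,.362,.05],-24)
for n in("side","top"):
    im,d=ctrl.get_image(n); cv2.imwrite(f"pics/{n}1.png",im)
    if n=="side": crop(n,im,150,60,300,220,4,"s1.png")
    else: crop(n,im,150,160,270,280,5,"t1.png")
E
```

```text
[0.4349 0.3636 0.1817] t 1.43 q6 0.97 F [-0.8  0.2  0.5] Tq [-0.01 -0.01 -0.02] op 0.0851 tooly -23.22 shift [3.293 0.042 0.024] turn 0.156
```

View pics/s1.png

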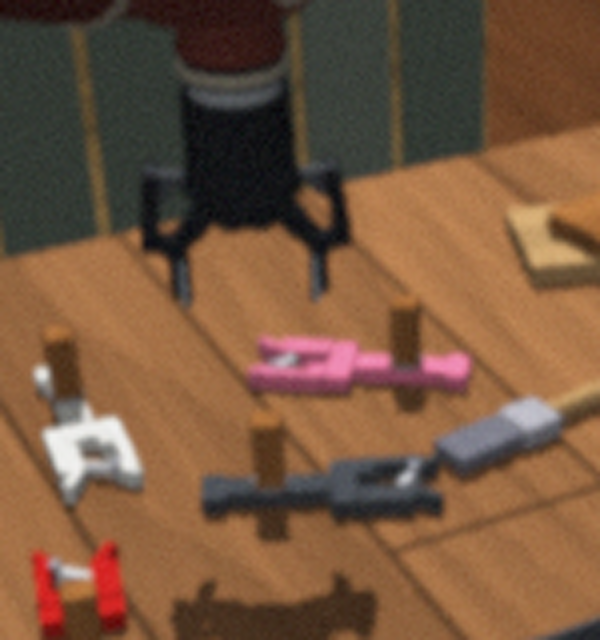

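View pics/t1.png

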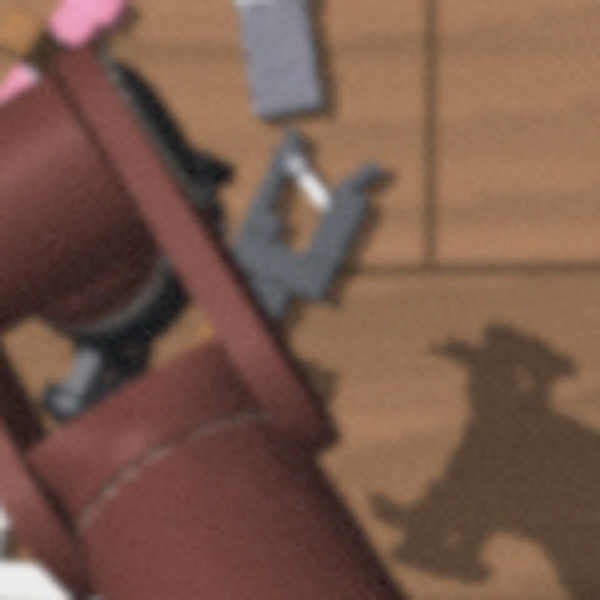

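Side view: the gripper is above the dark hook, whose handle is at s1 pixel (268,450), with the fingers lined up along the hook's axis. I'll go down next.

Call:
drive_tool --commands "-1 0.6 0.04 0.02 0.15;-1 1.2 0.04 0.02 0.15;-1 1.8 0.04 0.02 0.15;-1 2.3 0.04 0.02 0.15;-1 2.8 0.04 0.02 0.15;-1 3.1 0.04 0.02 0.15;-1 3.29 0.04 0.02 0.15;-1 3.29 0.04 0.02 0.15"

```text
t: 2.2
tool_pos: [0.4352, 0.3618, 0.0301]
tool_rot: [1.509, 0.98, -1.515]
contact_force: [0.1, -0.4, -0.1]
opening: 0.0854
```

```bash
python3 - <<'E'
from h import *
plan([.436,.362,.05],-24)
for n in("side",):
    im,d=ctrl.get_image(n)
    crop(n,im,160,80,280,220,5,"s2.png")
E
```

```text
[0.4353 0.3618 0.0488] t 2.2 q6 0.98 F [ 0.1 -0.4 -0.1] Tq [ 0.02 -0.03 -0.02] op 0.0854 tooly -24.09 shift [-0.029  0.014 -0.012] turn -0.018
```

View pics/s2.png

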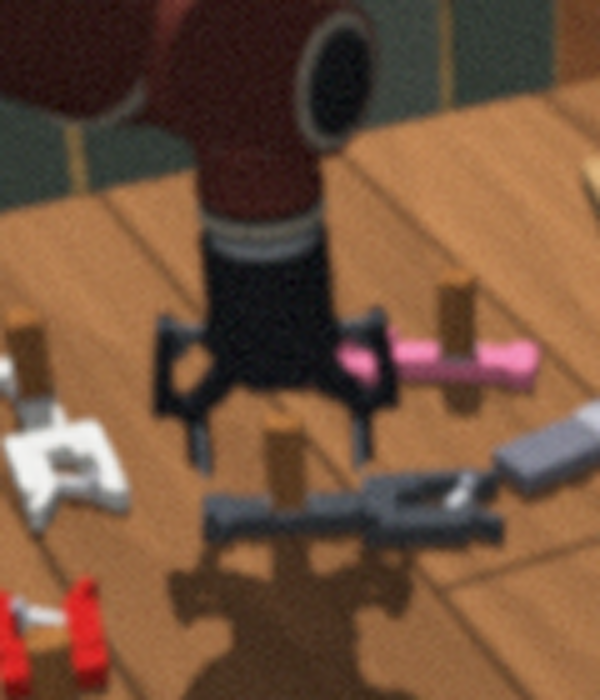

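Call:
drive_tool --commands "-0.5 0 0 0 0;0 0 0 0 0;0.3 0 0 0 0;0.6 0 0 0 0;1 0 0 0 0;1 0 0 0 0;1 0 0 0 0;1 0 0 0 0" --newtons 60

```text
t: 2.92
tool_pos: [0.437, 0.3627, 0.0328]
tool_rot: [1.514, 0.979, -1.511]
contact_force: [0.4, -0.3, 4.4]
opening: 0.0235
```

```bash
python3 - <<'E'
from h import *
plan([.436,.362,.05],-24)
for n in("side","top"):
    im,d=ctrl.get_image(n)
    if n=="side":crop(n,im,160,80,280,220,5,"s3.png")
    else: crop(n,im,150,160,270,280,5,"t3.png")
E
```

```text
[0.4369 0.3627 0.0515] t 2.92 q6 0.98 F [ 0.4 -0.3  4.4] Tq [-0.03 -0.12  0.05] op 0.0235 tooly -24.12 shift [ 0.036 -0.014  0.026] turn -0.025
```

View pics/s3.png

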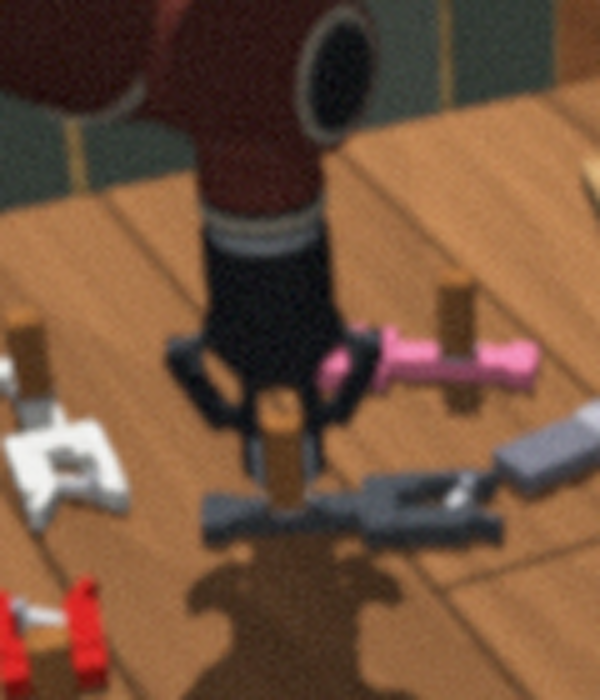

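View pics/t3.png

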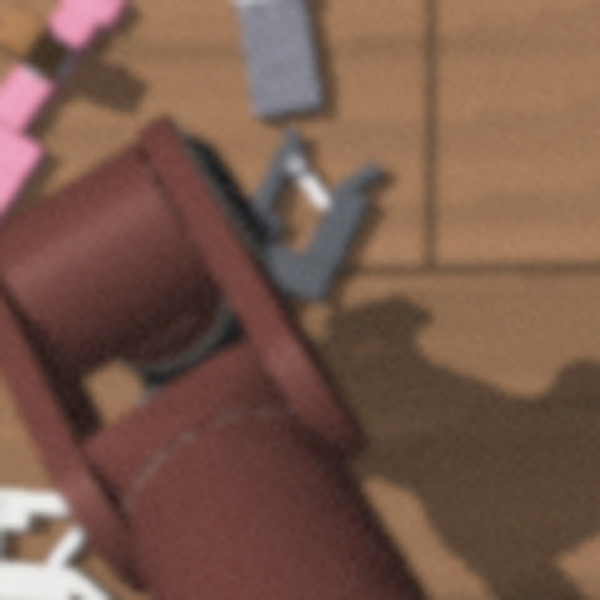

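Call:
drive_tool --commands "1 -0.2 0 0 0;1 -0.6 0 0 0;1 -1.1 0 0 0;1 -1.6 0 0 0;1 -1.9 0 0 0;1 -2 0 0 0;1 -2 0 0 0;1 -2 0 0 0" --newtons 80

```text
t: 3.68
tool_pos: [0.4354, 0.3619, 0.1105]
tool_rot: [1.51, 0.98, -1.514]
contact_force: [-0.3, 0.0, -5.2]
opening: 0.0232
```

```bash
python3 - <<'E'
from h import *
plan([.43,0.0,.13],0)
for n in("side",):
    im,d=ctrl.get_image(n)
    if n=="side":crop(n,im,160,50,280,190,5,"s4.png")
E
```

```text
[0.4355 0.3619 0.1292] t 3.68 q6 0.98 F [-0.3  0.  -5.2] Tq [ 0.01  0.18 -0.  ] op 0.0232 tooly -24.13 shift [-0.009  3.575  8.313] turn -4.827
```

View pics/s4.png

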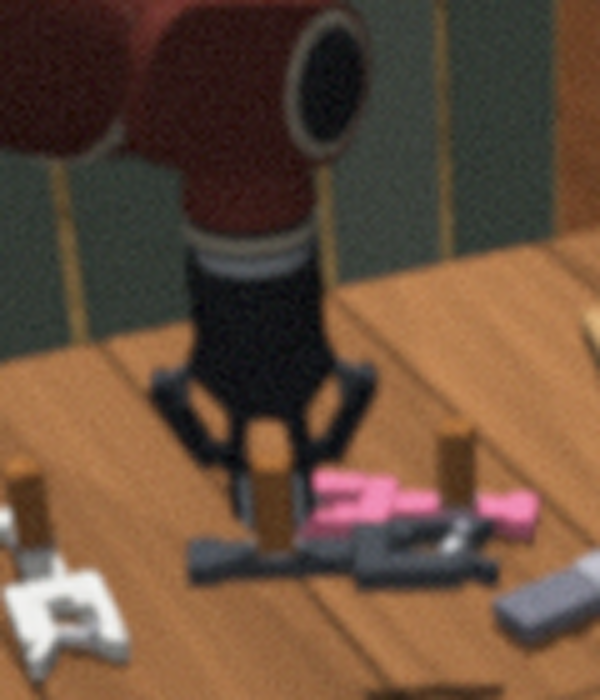

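Side view: the hook is held level off the bench, with the plate at s4 (190-495, 560), and nothing else has moved. Next I'll carry it over in front of the tray.

Call:
drive_tool --commands "1 0 0.2 0.45 -0.4;1 0 0.5 1.2 -1;1 0 0.9 2.1 -1.5;1 0 1.3 3 -2;1 0 1.7 3.9 -2.6;1 0 2.1 4.8 -3.2;1 0 2.4 5.6 -3.8;1 0 2.7 6.3 -4.4"

```text
t: 4.4
tool_pos: [0.43, 0.0862, 0.1101]
tool_rot: [1.233, 1.194, -1.238]
contact_force: [0.3, 0.1, -3.9]
opening: 0.0233
```

Call:
drive_tool --commands "1 0 0.3 0.7 -0.2;1 0 0.6 1.4 -0.4;1 0 0.8 1.8 -0.4;1 0 0.87 2 -0.4;1 0 0.87 2 -0.4;1 0 0.87 2 -0.4"

```text
t: 4.9
tool_pos: [0.4627, 0.0074, 0.1107]
tool_rot: [1.211, 1.211, -1.213]
contact_force: [0.6, 0.2, -4.8]
opening: 0.023
```

```bash
python3 - <<'E'
from h import *
plan([.445,-0.001,.069],0)
for n in("side","top"):
    im,d=ctrl.get_image(n);np.savez(n+"5.npz",im=im,d=d)
    if n=="side":crop(n,im,190,100,370,290,4,"s5.png")
    else: crop(n,im,260,120,400,260,5,"t5.png")
E
```

```text
[0.4627 0.0074 0.1294] t 4.9 q6 -0.14 F [ 0.6  0.2 -4.8] Tq [0.01 0.15 0.02] op 0.023 tooly -0.17 shift [ 1.512 -0.439  0.213] turn -0.033
```

View pics/s5.png

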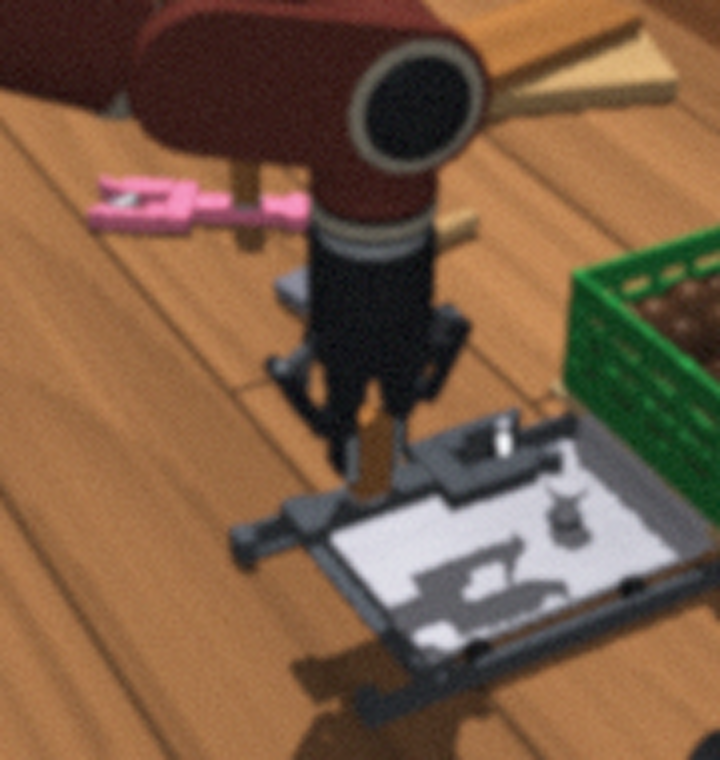

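View pics/t5.png

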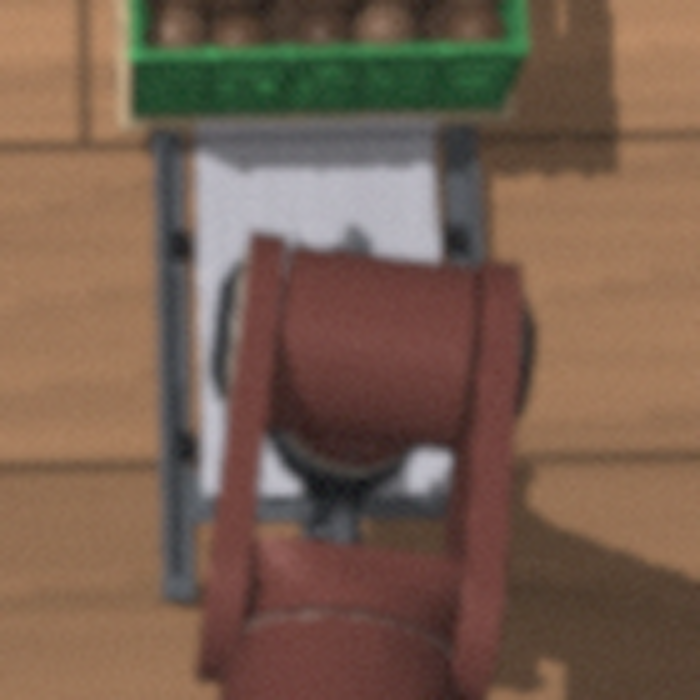

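Call:
drive_tool --commands "1 0 -0.2 0.1 0;1 0.2 -0.44 0.21 0;1 0.5 -0.44 0.21 0;1 0.8 -0.44 0.21 0;1 1.1 -0.44 0.21 0;1 1.3 -0.44 0.21 0;1 1.4 -0.44 0.21 0;1 1.4 -0.44 0.21 0"

```text
t: 5.67
tool_pos: [0.4449, -0.0009, 0.0549]
tool_rot: [1.209, 1.21, -1.212]
contact_force: [-1.1, -0.5, -4.1]
opening: 0.0233
```

```bash
python3 - <<'E'
from h import *
plan([.445,-0.001,.068],0)
for n in("side","top"):
    im,d=ctrl.get_image(n);np.savez(n+"6.npz",im=im,d=d)
    if n=="side":crop(n,im,220,140,350,270,6,"s6.png")
    else: crop(n,im,260,120,400,260,5,"t6.png")
E
```

```text
[ 0.4449 -0.0009  0.0736] t 5.67 q6 -0.17 F [-1.1 -0.5 -4.1] Tq [ 0.04  0.16 -0.03] op 0.0233 tooly -0.08 shift [0.139 0.002 0.003] turn -0.017
```

View pics/s6.png

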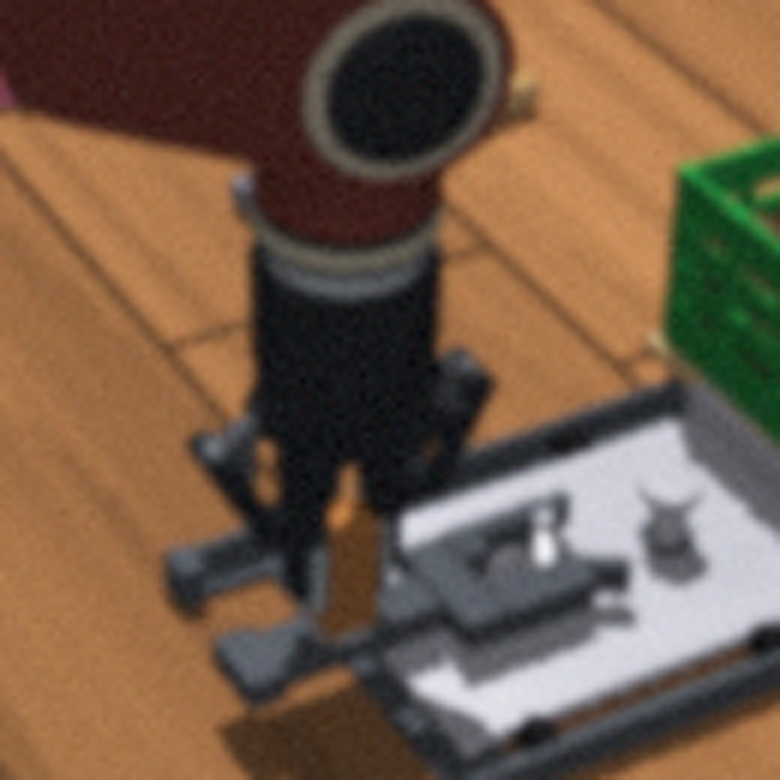

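View pics/t6.png

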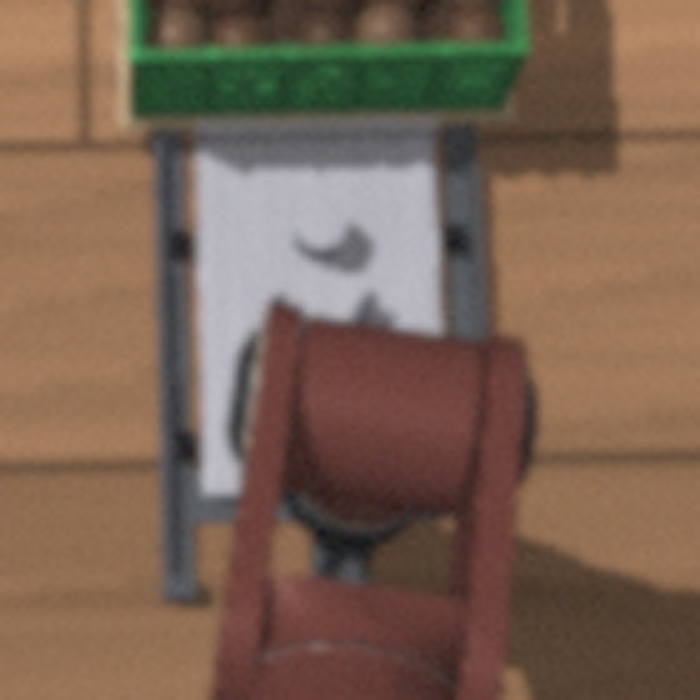

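```bash
python3 - <<'E'
from h import *
np.set_printoptions(precision=4,suppress=True)
f6=lambda x,y:((x+.5)/6-.5+220,(y+.5)/6-.5+140)
g5=lambda x,y:((x+.5)/5-.5+260,(y+.5)/5-.5+120)
z=.038
for p in [(478,628),(630,570),(565,497),(400,560)]: print("side",p,onz("side",f6(*p),z))
for p in [(282,300),(375,295)]: print("top",p,onz("top",g5(*p),z))
for n,hb,cb in(("top",(183,215,205,245),(310,150,345,185)),("side",(320,205,348,245),(325,212,342,232))):
    d=np.load(n+"6.npz")["d"]
    W,px=cloud(n,d,cb); m=(W[:,2]>.040)&(W[:,2]<.055); p=(px[m].min(0)+px[m].max(0))/2;print(n,m.sum(),p,onz(n,p,.047),np.median(W[m],0))
# expected tips pixel, if hook centre at g, in crop coords
g=np.array([.4449,-.0009,.0736]); P=[g+[.133,.025,-.0355],g+[.133,-.025,-.0355],g+[.133,.03,-.0355],g+[.133,-.03,-.0355],g+[.03+.0,-.03,-.0355]]
print((proj("side",P)-[220,140])*6); print((proj("top",P)-[260,120])*5)
E
```

```text
side (478, 628) [ 0.4919 -0.0334  0.038 ]
side (630, 570) [ 0.5698 -0.0331  0.038 ]
side (565, 497) [0.572  0.0228 0.038 ]
side (400, 560) [0.4849 0.0208 0.038 ]
top (282, 300) [0.5748 0.023  0.038 ]
top (375, 295) [ 0.5768 -0.0301  0.038 ]
top 96 [324.5 172. ] [ 0.5944 -0.0012  0.047 ] [ 0.6138 -0.0008  0.0474]
side 72 [331.  220.5] [ 0.6109 -0.0016  0.047 ] [ 0.6114 -0.001   0.0461]
[[571.8848 488.7161]
 [633.7664 552.1124]
 [565.8809 482.565 ]
 [640.1452 558.6471]
 [438.3111 634.8098]]
[[277.8478 292.788 ]
 [365.5845 291.2867]
 [269.0757 292.9374]
 [374.3603 291.1358]
 [380.8945 469.0667]]
```

Call:
drive_tool --commands "1 0.05 0 -0.07 0;1 0.1 0 -0.07 0;1 0.14 0 -0.07 0;1 0.14 0 -0.07 0"

```text
t: 6.1
tool_pos: [0.4459, 0.0015, 0.0501]
tool_rot: [1.211, 1.208, -1.211]
contact_force: [-0.3, 0.4, -5.2]
opening: 0.0229
```

```bash
python3 - <<'E'
from h import *
plan([.475,0.002,.068],0)
for n in("side",):
    im,d=ctrl.get_image(n);np.savez(n+"7.npz",im=im,d=d)
    crop(n,im,220,140,350,270,6,"s7.png")
E
```

```text
[0.4459 0.0015 0.0688] t 6.1 q6 -0.16 F [-0.3  0.4 -5.2] Tq [-0.    0.24 -0.03] op 0.0229 tooly -0.12 shift [ 0.019  0.728 -0.013] turn -0.024
```

View pics/s7.png

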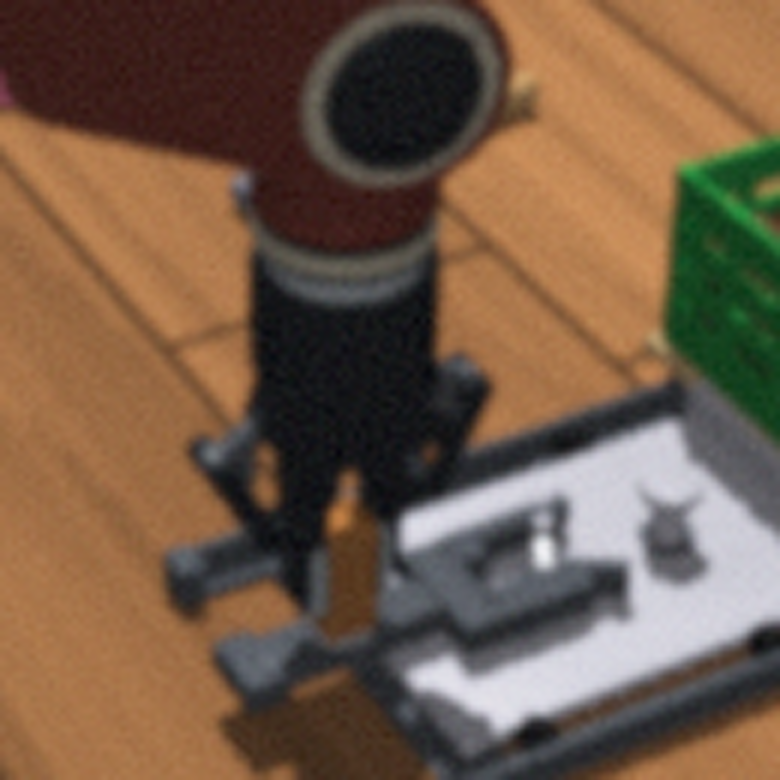

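Call:
drive_tool --commands "1 0.04 0 0 0;1 0.08 0 0 0;1 0.08 0 0 0"

```text
t: 6.4
tool_pos: [0.4462, 0.0014, 0.047]
tool_rot: [1.211, 1.208, -1.211]
contact_force: [0.5, 0.6, -3.4]
opening: 0.0231
```

```bash
python3 - <<'E'
from h import *
plan([.475,0.002,.068],0)
E
```

```text
[0.4462 0.0014 0.0657] t 6.4 q6 -0.16 F [ 0.5  0.6 -3.4] Tq [ 0.01  0.1  -0.02] op 0.0231 tooly -0.14 shift [-0.058  0.721 -0.016] turn -0.027
```

Call:
drive_tool --commands "1 -0.02 0.2 0 0;1 -0.02 0.4 0 0;1 -0.02 0.55 0 0;1 -0.02 0.7 0 0;1 -0.02 0.85 0 0;1 -0.02 1.0 0 0;1 -0.02 1.0 0 0"

```text
t: 6.98
tool_pos: [0.4874, 0.0013, 0.0481]
tool_rot: [1.211, 1.207, -1.21]
contact_force: [-0.1, -0.2, -4.5]
opening: 0.0233
```

```bash
python3 - <<'E'
from h import *
plan([.515,0.002,.066],0)
for n in("side","top"):
    im,d=ctrl.get_image(n);np.savez(n+"8.npz",im=im,d=d)
    if n=="side":crop(n,im,220,140,350,270,6,"s8.png")
    else: crop(n,im,260,120,400,260,5,"t8.png")
E
```

```text
[0.4874 0.0013 0.0668] t 6.98 q6 -0.15 F [-0.1 -0.2 -4.5] Tq [-0.04  0.14  0.05] op 0.0233 tooly -0.12 shift [ 0.021  0.69  -0.019] turn -0.025
```

View pics/s8.png

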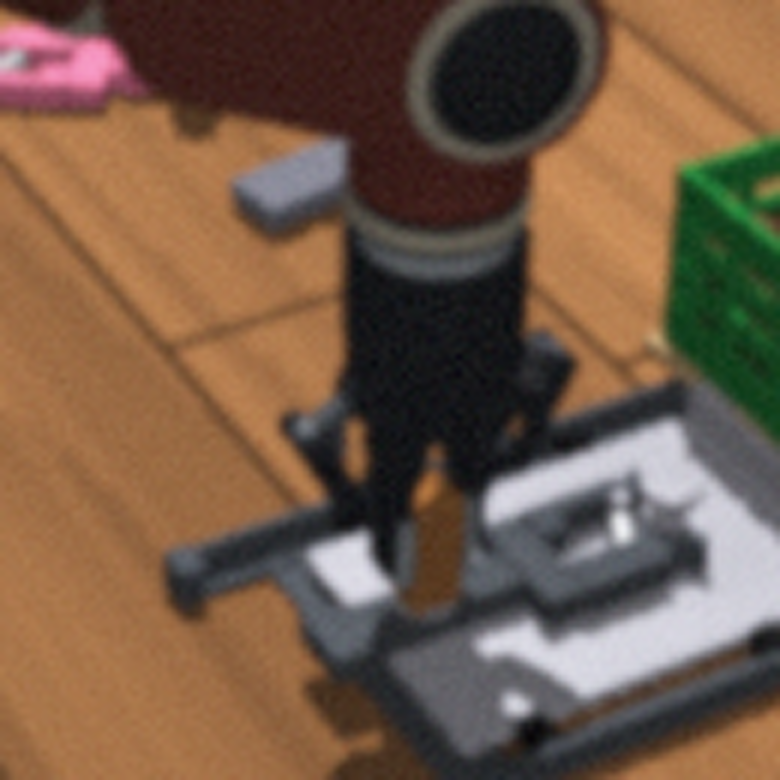

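View pics/t8.png

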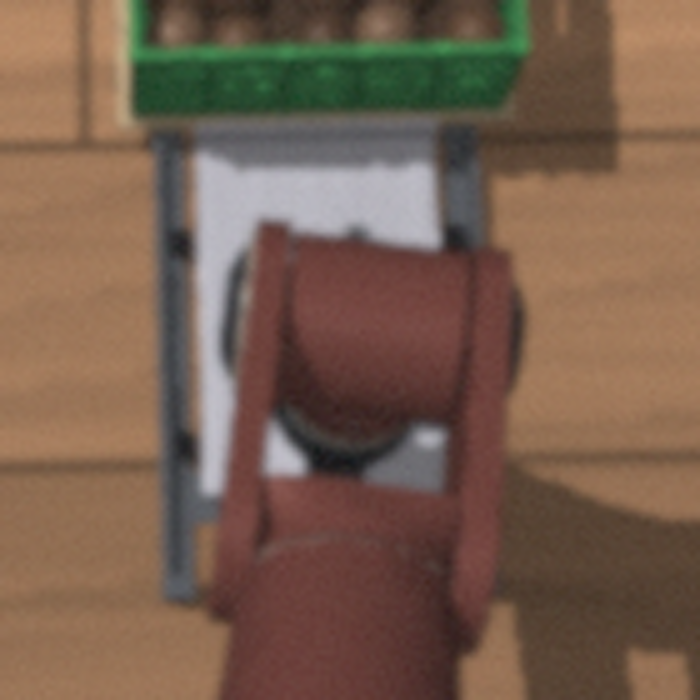

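Side view: the hook lies level on the deck, the cap at s8 (665,510) is between the jaw tips, and the latch (622,515) is shut. I'll push slowly.

Call:
drive_tool --commands "1 0 0.1 0 0;1 0 0.2 0 0;1 0 0.3 0 0;1 0 0.4 0 0;1 0 0.5 0 0;1 0 0.6 0 0;1 0 0.7 0 0;1 0 0.8 0 0"

```text
t: 7.75
tool_pos: [0.518, 0.0016, 0.0475]
tool_rot: [1.21, 1.21, -1.211]
contact_force: [-2.2, 1.2, -3.5]
opening: 0.0228
```

```bash
python3 - <<'E'
from h import *
plan([.515,0.002,.066],0)
for n in("side",):
    im,d=ctrl.get_image(n)
    crop(n,im,220,140,350,270,6,"s9.png")
E
```

```text
[0.518  0.0016 0.0662] t 7.75 q6 -0.14 F [-2.2  1.2 -3.5] Tq [0.41 0.69 0.21] op 0.0228 tooly -0.11 shift [ 0.005 -0.074 -0.01 ] turn -0.022
```

View pics/s9.png

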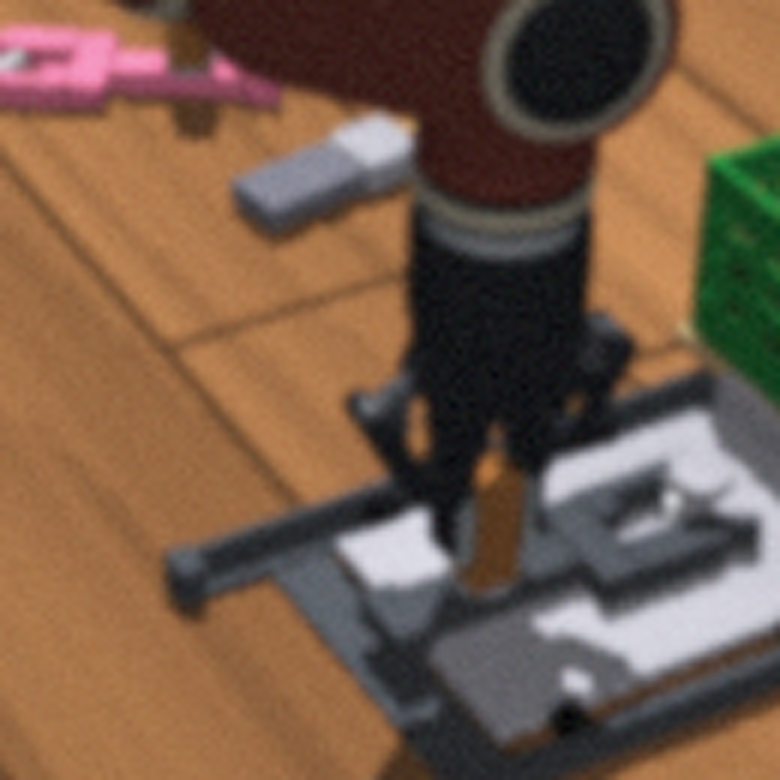

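Call:
drive_tool --commands "1 0 0.1 0 0;1 0 0.2 0 0;1 0 0.3 0 0;1 0 0.4 0 0;1 0 0.5 0 0;1 0 0.6 0 0;1 0 0.7 0 0;1 0 0.8 0 0"

```text
t: 8.47
tool_pos: [0.5493, 0.0017, 0.0474]
tool_rot: [1.21, 1.211, -1.212]
contact_force: [-5.8, 3.1, -2.5]
opening: 0.023
```

Call:
drive_tool --commands "1 0 0.06 0 0;1 0 0.12 0 0;1 0 0.18 0 0;1 0 0.24 0 0"

```text
t: 8.8
tool_pos: [0.5593, 0.0018, 0.0474]
tool_rot: [1.211, 1.21, -1.211]
contact_force: [-3.6, 3.1, -5.3]
opening: 0.0232
```

```bash
python3 - <<'E'
from h import *
plan([.515,0.002,.066],0)
for n in("side",):
    im,d=ctrl.get_image(n)
    crop(n,im,250,120,400,250,5,"s10.png")
E
```

```text
[0.5593 0.0018 0.0661] t 8.8 q6 -0.13 F [-3.6  3.1 -5.3] Tq [0.58 0.87 0.28] op 0.0232 tooly -0.11 shift [ 0.004 -1.107 -0.004] turn -0.022
```

View pics/s10.png

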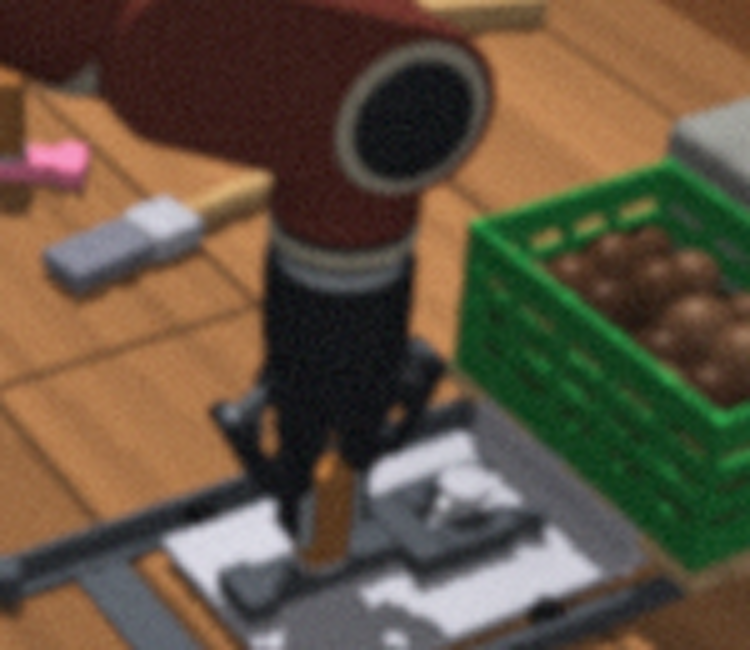

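Call:
drive_tool --commands "1 0 0.07 0 0;1 0 0.14 0 0;1 0 0.21 0 0;1 0 0.28 0 0;1 0 0.28 0 0"

```text
t: 9.27
tool_pos: [0.573, 0.0005, 0.049]
tool_rot: [1.212, 1.204, -1.209]
contact_force: [0.2, 0.5, -4.4]
opening: 0.0233
```

```bash
cat >> h.py <<'E'
def cap(n="side",save=None,box=(300,195,400,245)):
    im,d=ctrl.get_image(n)
    o,R=tool(); g=o["tool_pos"]-R[:,0]*ctrl.grip_point_offset
    c=proj(n,[g+[.080,-.003,-.019]])[0].astype(int)
    W,px=cloud(n,d,(c[0]-16,c[1]-16,c[0]+17,c[1]+17)); m=(W[:,2]>.0405)&(W[:,2]<.056)&(W[:,0]>g[0]+.045)&(np.abs(W[:,1])<.025)
    p=(px[m].min(0)+px[m].max(0))/2
    print("cap",m.sum(),onz(n,p,.047),onz(n,px[m].mean(0),.047),np.median(W[m],0),"ahead of grip",onz(n,px[m].mean(0),.047)[0]-g[0])
    if save: crop(n,im,c[0]-75,c[1]-60,c[0]+50,c[1]+40,6,save)
E
python3 - <<'E'
from h import *
np.set_printoptions(precision=4,suppress=True)
plan([.515,0.002,.066],0)
cap(save="s11.png")
E
```

```text
[0.573  0.0006 0.0677] t 9.27 q6 -0.13 F [ 0.2  0.5 -4.4] Tq [-0.02  0.15 -0.02] op 0.0233 tooly -0.15 shift [ 0.037 -1.449 -0.032] turn -0.03
cap 79 [0.677  0.0096 0.047 ] [0.6574 0.0005 0.047 ] [ 0.6502 -0.0009  0.0465] ahead of grip 0.08502939495494322
```

View pics/s11.png

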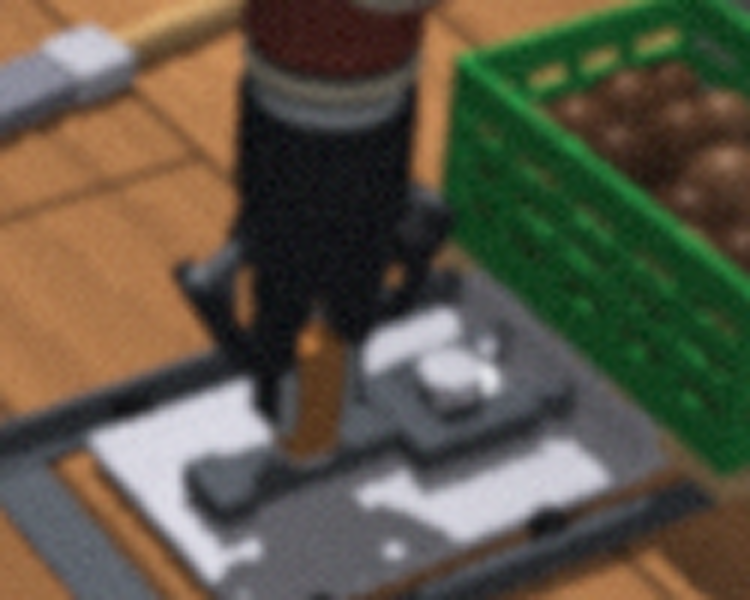

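Force fell to zero and the pin now stands deep in the throat. I'll press on to confirm it's fully home, watching the force.

Call:
drive_tool --commands "1 0 0.04 0 0;1 0 0.08 0 0;1 0 0.12 0 0;1 0 0.12 0 0"

```text
t: 9.65
tool_pos: [0.5761, 0.0008, 0.0481]
tool_rot: [1.211, 1.207, -1.211]
contact_force: [-0.4, 0.1, -4.0]
opening: 0.0232
```

Call:
drive_tool --commands "1 0 0.05 0 0;1 0 0.1 0 0;1 0 0.15 0 0;1 0 0.2 0 0;1 0 0.2 0 0"

```text
t: 10.07
tool_pos: [0.578, 0.0011, 0.048]
tool_rot: [1.203, 1.22, -1.223]
contact_force: [-28.5, -1.1, 16.9]
opening: 0.0234
```

```bash
python3 - <<'E'
from h import *
np.set_printoptions(precision=4,suppress=True)
plan([.515,0.002,.066],0)
cap(save="s12.png")
E
```

```text
[0.5783 0.0011 0.0667] t 10.07 q6 -0.12 F [-28.5  -1.1  16.9] Tq [-0.2   2.99 -0.1 ] op 0.0234 tooly -0.1 shift [ 0.043 -1.583 -0.02 ] turn -0.021
cap 89 [0.6782 0.009  0.047 ] [0.6647 0.0019 0.047 ] [0.6519 0.0014 0.0466] ahead of grip 0.086353299688947
```

View pics/s12.png

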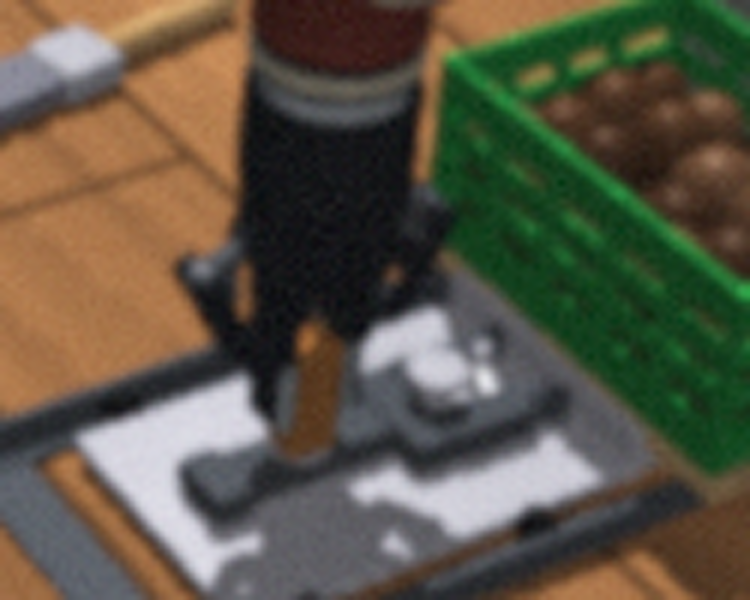

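Contact reached 28.5 N, so the pin is bottomed and the tray is against the block. I'll back off right away by a small amount.

Call:
drive_tool --commands "1 0 -0.04 0 0;1 0 -0.07 0 0;1 0 -0.1 0 0"

```text
t: 10.37
tool_pos: [0.5777, 0.0011, 0.0476]
tool_rot: [1.209, 1.211, -1.214]
contact_force: [-4.2, 0.5, -3.6]
opening: 0.0235
```

```bash
python3 - <<'E'
from h import *
np.set_printoptions(precision=4,suppress=True)
plan([.515,0.002,.066],0)
cap(save="s13.png")
E
```

```text
[0.5778 0.0011 0.0663] t 10.37 q6 -0.12 F [-4.2  0.5 -3.6] Tq [-0.08  0.74 -0.06] op 0.0235 tooly -0.14 shift [ 0.014 -1.57  -0.019] turn -0.027
cap 91 [0.6782 0.009  0.047 ] [0.6641 0.0017 0.047 ] [0.6516 0.002  0.0462] ahead of grip 0.08629879733917234
```

View pics/s13.png

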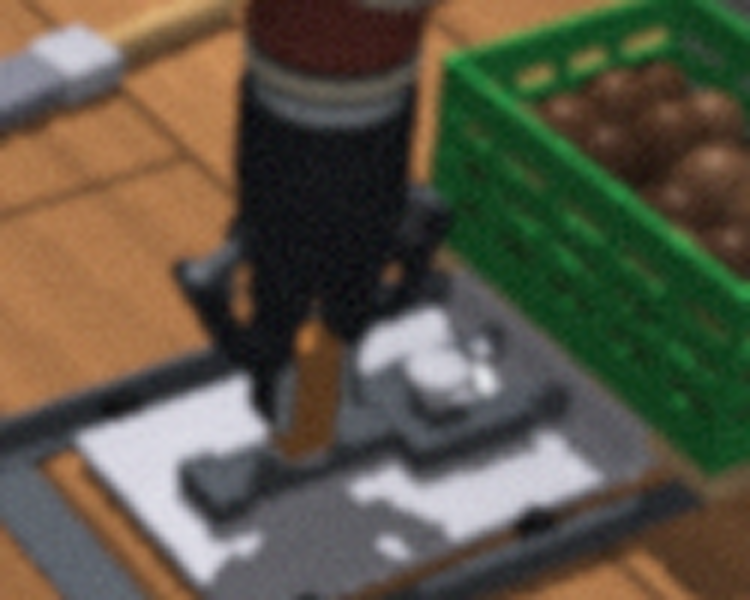

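```bash
python3 - <<'E'
from h import *
np.set_printoptions(precision=1,suppress=True)
o,R=tool(); g=o["tool_pos"]-R[:,0]*ctrl.grip_point_offset
c=proj("side",[g+[.080,-.003,-.019]])[0].astype(int)
s=np.array([g[0]+.075-.003,g[1]-.003,.030])
for k,v in dict(seat=(0,0,.017),shut=(24,-7.5,0),open=(11,14,0)).items():
    print(k,(proj("side",[s+np.array([v[0]/1e3,v[1]/1e3,v[2]])])[0]-[c[0]-75,c[1]-60])*6)
E
```

```text
seat [437.4 367.4]
shut [486.2 389.7]
open [435.7 372.3]
```

The latch tip is seen at (485,385), against a predicted (486,390) for shut and (436,372) for open, so it's shut. Now I'll draw gently.

Call:
drive_tool --commands "1 0 -0.05 0 0;1 0 -0.1 0 0;1 0 -0.15 0 0;1 0 -0.2 0 0;1 0 -0.25 0 0;1 0 -0.3 0 0;1 0 -0.35 0 0;1 0 -0.4 0 0"

```text
t: 11.08
tool_pos: [0.5635, 0.0012, 0.0479]
tool_rot: [1.211, 1.208, -1.211]
contact_force: [-0.4, -0.0, -4.5]
opening: 0.0231
```

Call:
drive_tool --commands "1 0 -0.05 0 0;1 0 -0.1 0 0;1 0 -0.15 0 0;1 0 -0.2 0 0;1 0 -0.25 0 0;1 0 -0.3 0 0;1 0 -0.35 0 0;1 0 -0.4 0 0"

```text
t: 11.75
tool_pos: [0.5479, 0.0011, 0.0483]
tool_rot: [1.211, 1.207, -1.21]
contact_force: [3.5, -2.3, -4.0]
opening: 0.0232
```

```bash
python3 - <<'E'
from h import *
np.set_printoptions(precision=4,suppress=True)
plan([.465,0.002,.066],0)
cap(save="s14.png")
E
```

```text
[0.5478 0.0011 0.067 ] t 11.75 q6 -0.13 F [ 3.5 -2.3 -4. ] Tq [-0.26 -0.37 -0.15] op 0.0232 tooly -0.13 shift [ 0.022 -2.071 -0.018] turn -0.027
cap 72 [ 0.6324 -0.0036  0.047 ] [ 0.6332 -0.0034  0.047 ] [ 0.6339 -0.0024  0.0461] ahead of grip 0.08600796722235415
```

View pics/s14.png

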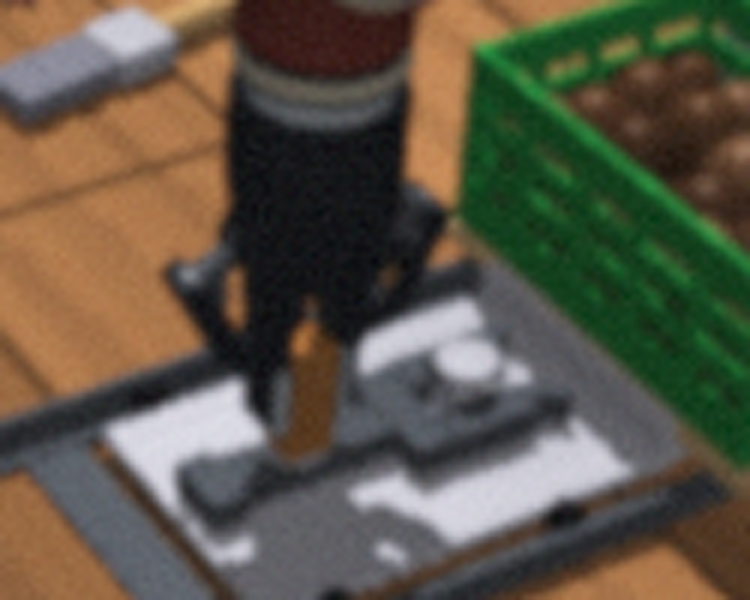

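The tray follows the latch at 3.5 N. I'll keep going.

Call:
drive_tool --commands "1 0 -0.08 0 0;1 0 -0.16 0 0;1 0 -0.24 0 0;1 0 -0.32 0 0;1 0 -0.4 0 0;1 0 -0.48 0 0;1 0 -0.56 0 0;1 0 -0.64 0 0"

```text
t: 12.47
tool_pos: [0.5218, 0.0012, 0.048]
tool_rot: [1.211, 1.208, -1.211]
contact_force: [3.0, -2.8, -3.8]
opening: 0.0229
```

Call:
drive_tool --commands "1 0 -0.08 0 0;1 0 -0.16 0 0;1 0 -0.24 0 0;1 0 -0.32 0 0;1 0 -0.4 0 0;1 0 -0.48 0 0;1 0 -0.56 0 0;1 0 -0.64 0 0"

```text
t: 13.13
tool_pos: [0.4962, 0.0012, 0.048]
tool_rot: [1.211, 1.208, -1.211]
contact_force: [2.0, -3.6, -3.4]
opening: 0.0227
```

```bash
python3 - <<'E'
from h import *
np.set_printoptions(precision=4,suppress=True)
plan([.465,0.002,.066],0)
cap(save="s15.png")
E
```

```text
[0.4962 0.0012 0.0667] t 13.13 q6 -0.15 F [ 2.  -3.6 -3.4] Tq [-0.61 -0.47 -0.27] op 0.0227 tooly -0.14 shift [ 0.016 -0.78  -0.017] turn -0.027
cap 73 [ 0.5802 -0.0041  0.047 ] [ 0.5813 -0.0037  0.047 ] [ 0.5817 -0.0031  0.0464] ahead of grip 0.08602473486505158
```

View pics/s15.png

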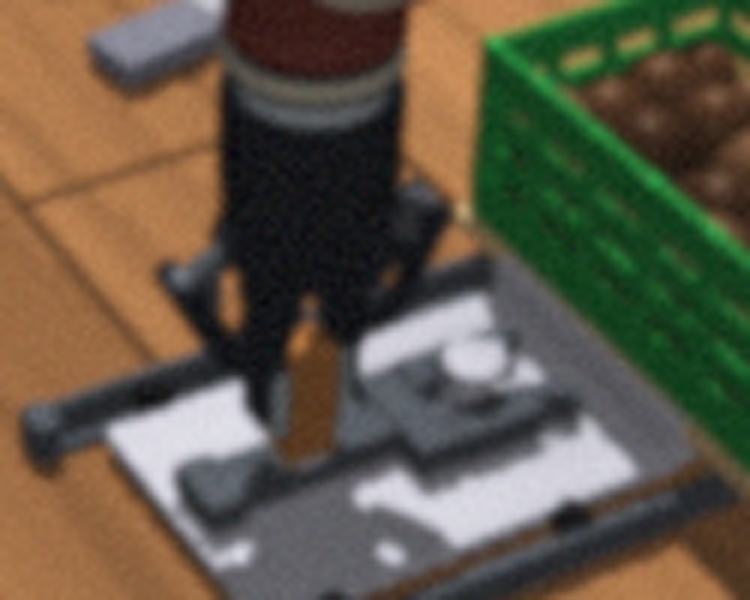

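Call:
drive_tool --commands "1 0 -0.05 0 0;1 0 -0.1 0 0;1 0 -0.15 0 0;1 0 -0.2 0 0;1 0 -0.25 0 0;1 0 -0.3 0 0;1 0 -0.35 0 0;1 0 -0.4 0 0"

```text
t: 13.85
tool_pos: [0.48, 0.0015, 0.0477]
tool_rot: [1.211, 1.209, -1.211]
contact_force: [2.3, -0.3, -6.1]
opening: 0.0232
```

Call:
drive_tool --commands "1 0 -0.03 0 0;1 0 -0.06 0 0;1 0 -0.09 0 0;1 0 -0.12 0 0"

```text
t: 14.18
tool_pos: [0.4757, 0.0014, 0.048]
tool_rot: [1.211, 1.208, -1.211]
contact_force: [2.7, -1.1, -5.9]
opening: 0.0232
```

Call:
drive_tool --commands "1 0 -0.03 0 0;1 0 -0.06 0 0;1 0 -0.09 0 0"

```text
t: 14.43
tool_pos: [0.472, 0.0014, 0.048]
tool_rot: [1.211, 1.208, -1.211]
contact_force: [2.4, -1.2, -5.8]
opening: 0.0229
```

Call:
drive_tool --commands "1 0 -0.03 0 0;1 0 -0.05 0 0"

```text
t: 14.6
tool_pos: [0.47, 0.0014, 0.0479]
tool_rot: [1.211, 1.208, -1.211]
contact_force: [2.0, -0.1, -5.9]
opening: 0.0231
```

Call:
drive_tool --commands "1 0 -0.02 0 0;1 0 -0.04 0 0;1 0 -0.05 0 0"

```text
t: 14.85
tool_pos: [0.468, 0.0014, 0.0479]
tool_rot: [1.211, 1.208, -1.211]
contact_force: [2.2, -0.6, -5.1]
opening: 0.023
```

Call:
drive_tool --commands "1 0 -0.02 0 0;1 0 -0.04 0 0;1 0 -0.05 0 0"

```text
t: 15.1
tool_pos: [0.4667, 0.0013, 0.0481]
tool_rot: [1.212, 1.206, -1.21]
contact_force: [5.6, -0.0, -6.2]
opening: 0.0233
```

```bash
python3 - <<'E'
from h import *
np.set_printoptions(precision=4,suppress=True)
plan([.465,0.002,.066],0)
cap(save="s16.png")
E
```

```text
[0.4666 0.0013 0.0668] t 15.1 q6 -0.15 F [ 5.6 -0.  -6.2] Tq [-0.25 -0.7  -0.1 ] op 0.0233 tooly -0.13 shift [ 0.021 -0.041 -0.018] turn -0.027
cap 73 [ 0.5513 -0.0047  0.047 ] [ 0.5529 -0.0033  0.047 ] [ 0.553  -0.0027  0.0465] ahead of grip 0.08618276980667439
```

View pics/s16.png

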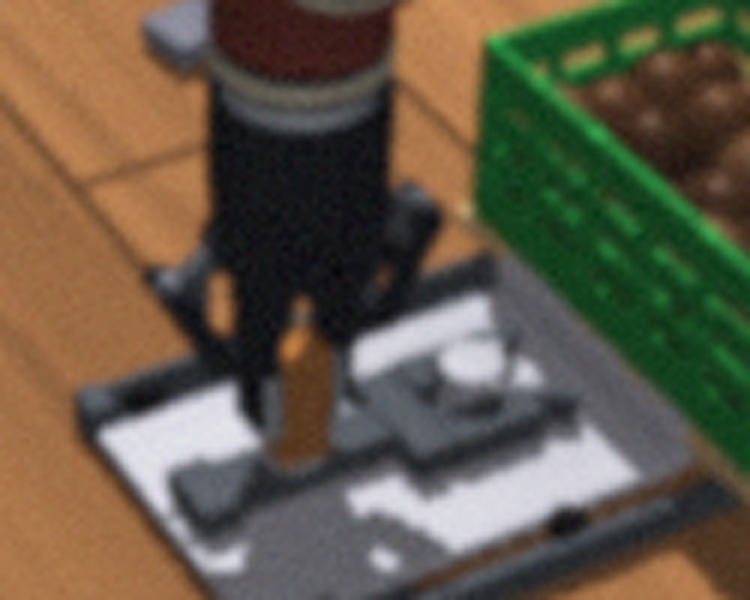

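Call:
drive_tool --commands "1 0 -0.03 0 0;1 0 -0.05 0 0;1 0 -0.05 0 0"

```text
t: 15.4
tool_pos: [0.4661, 0.0008, 0.049]
tool_rot: [1.213, 1.203, -1.208]
contact_force: [7.4, -2.3, -6.3]
opening: 0.0232
```

Call:
drive_tool --commands "1 0 -0.03 0 0;1 0 -0.05 0 0;1 0 -0.05 0 0"

```text
t: 15.65
tool_pos: [0.4656, 0.0004, 0.0497]
tool_rot: [1.214, 1.199, -1.206]
contact_force: [10.5, -2.9, -7.9]
opening: 0.0232
```

```bash
python3 - <<'E'
from h import *
np.set_printoptions(precision=4,suppress=True)
plan([.465,0.002,.066],0)
cap()
E
```

```text
[0.4654 0.0005 0.0684] t 15.65 q6 -0.16 F [10.5 -2.9 -7.9] Tq [-0.63 -1.65 -0.26] op 0.0232 tooly -0.17 shift [ 0.06  -0.011 -0.038] turn -0.034
cap 79 [ 0.5513 -0.0047  0.047 ] [ 0.5524 -0.0036  0.047 ] [ 0.5527 -0.0031  0.0467] ahead of grip 0.08700733353751744
```

The tray is at its stop: force rises with no further travel. I'll relax the pull, rest the hook on the deck, then release.

Call:
drive_tool --commands "1 0 0.05 0 0;1 0.02 0.1 0 0;1 0.04 0.13 0 0;1 0.04 0.13 0 0;1 0.04 0.13 0 0"

```text
t: 16.12
tool_pos: [0.4675, 0.0014, 0.0468]
tool_rot: [1.211, 1.208, -1.211]
contact_force: [-0.6, -1.8, 1.0]
opening: 0.0232
```

```bash
python3 - <<'E'
from h import *
np.set_printoptions(precision=4,suppress=True)
plan([.465,0.002,.066],0)
cap(save="s17.png")
E
```

```text
[0.4675 0.0014 0.0655] t 16.12 q6 -0.15 F [-0.6 -1.8  1. ] Tq [-0.16 -0.14 -0.12] op 0.0232 tooly -0.12 shift [-0.013 -0.063 -0.015] turn -0.025
cap 77 [ 0.5525 -0.003   0.047 ] [ 0.5526 -0.0032  0.047 ] [ 0.5529 -0.003   0.0462] ahead of grip 0.08504487036219194
```

View pics/s17.png

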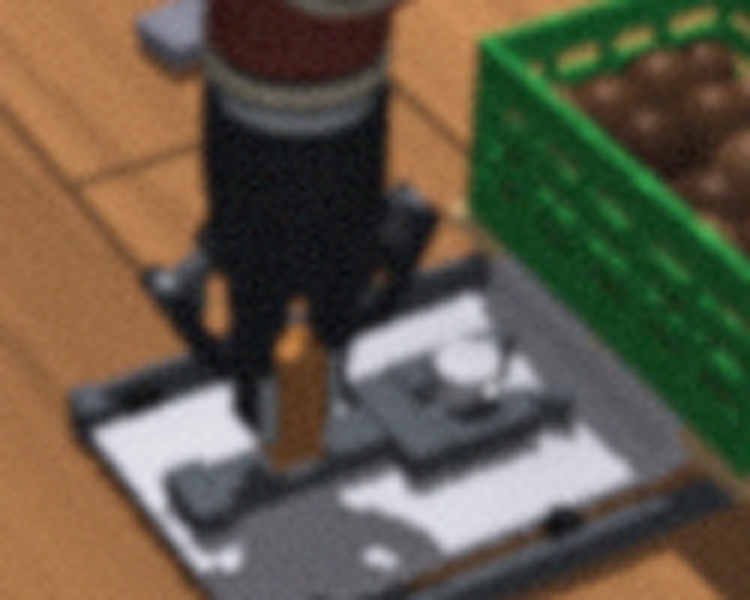

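Call:
drive_tool --commands "0.3 0 0 0 0;0.1 0 0 0 0;-0.1 0 0 0 0;-0.3 0 0 0 0;-0.4 0 0 0 0;-0.4 0 0 0 0;-0.4 0 0 0 0;-0.4 0 0 0 0"

```text
t: 16.83
tool_pos: [0.4672, 0.0014, 0.0463]
tool_rot: [1.211, 1.208, -1.211]
contact_force: [-0.2, 0.4, 0.7]
opening: 0.0597
```

```bash
python3 - <<'E'
from h import *
np.set_printoptions(precision=4,suppress=True)
plan([.465,0.002,.066],0)
cap(save="s18.png")
E
```

```text
[0.4672 0.0014 0.065 ] t 16.83 q6 -0.15 F [-0.2  0.4  0.7] Tq [-0.03  0.01  0.  ] op 0.0597 tooly -0.13 shift [-0.026 -0.055 -0.014] turn -0.025
cap 75 [ 0.5525 -0.003   0.047 ] [ 0.5527 -0.0034  0.047 ] [ 0.553  -0.0016  0.0462] ahead of grip 0.08546282593127552
```

View pics/s18.png

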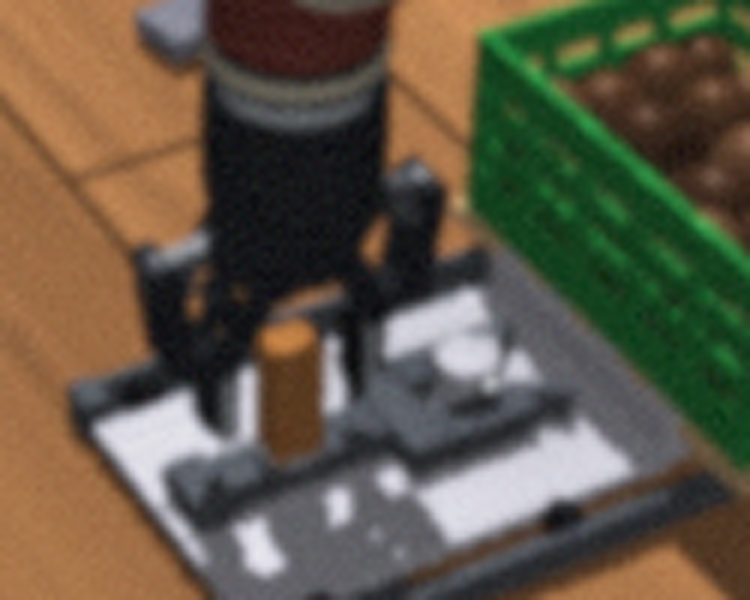

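Call:
drive_tool --commands "-0.4 -0.3 0 0 0;-0.4 -0.8 0 0 0;-0.4 -1.5 0 0 0;-0.4 -2.3 0 0 0;-0.4 -3 0 0 0;-0.4 -3.5 0 0 0;-0.4 -3.5 0 0 0;-0.4 -3.5 0 0 0"

```text
t: 17.55
tool_pos: [0.4681, 0.0013, 0.1876]
tool_rot: [1.212, 1.206, -1.209]
contact_force: [-0.2, -0.0, -0.4]
opening: 0.0598
```

Call:
drive_tool --commands "-0.4 0 -0.5 -0.8 0;-0.4 0 -1 -1.6 0;-0.4 0 -1 -2.4 0;-0.4 0 -1 -3.2 0;-0.4 0 -1 -4 0;-0.4 0 -1 -4.8 0;-0.4 0 -1 -5 0;-0.4 0 -1 -5 0"

```text
t: 18.22
tool_pos: [0.4263, 0.2027, 0.184]
tool_rot: [1.206, 1.212, -1.212]
contact_force: [-0.3, -1.3, -0.0]
opening: 0.0594
```

```bash
python3 - <<'E'
from h import *
np.set_printoptions(precision=4,suppress=True)
plan([.465,0.002,.066],0)
for n in("side","top"):
    im,d=ctrl.get_image(n);np.savez(n+"9.npz",im=im,d=d); cv2.imwrite(f"pics/{n}9.png",im)
    if n=="side":crop(n,im,230,160,360,270,6,"s19.png")
    else: crop(n,im,270,130,380,250,5,"t19.png")
    W,px=cloud(n,d,(300,160,350,200) if n=="top" else (290,205,345,245)); m=(W[:,2]>.0415)&(W[:,2]<.053)&(abs(W[:,1])<.025)&(W[:,0]>.52)&(W[:,0]<.58)
    print(n,m.sum(),onz(n,px[m].mean(0),.047))
E
```

```text
[0.4264 0.2028 0.2027] t 18.22 q6 0.28 F [-0.3 -1.3 -0. ] Tq [ 0.02  0.06 -0.03] op 0.0594 tooly 0.08 shift [3.42  0.972 5.016] turn 0.015
side 73 [ 0.5529 -0.0027  0.047 ]
top 82 [ 0.5578 -0.0012  0.047 ]
```

View pics/s19.png

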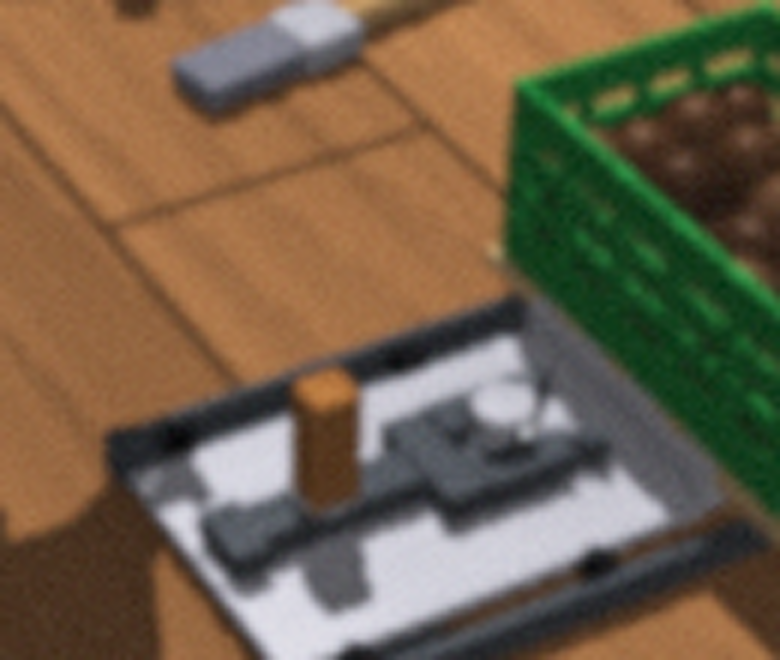

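View pics/t19.png

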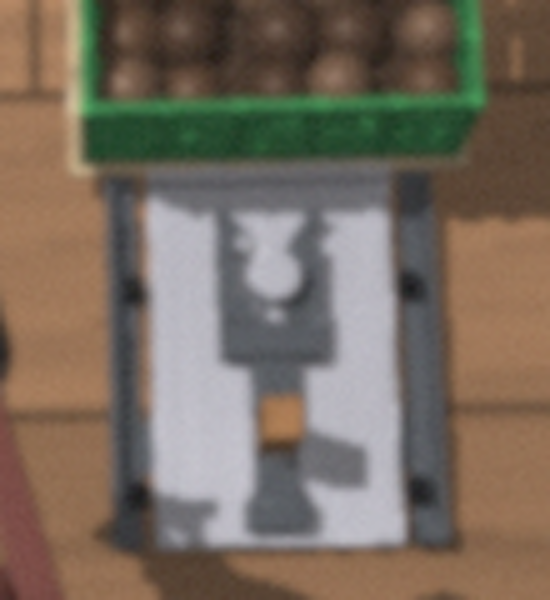

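View pics/top9.png

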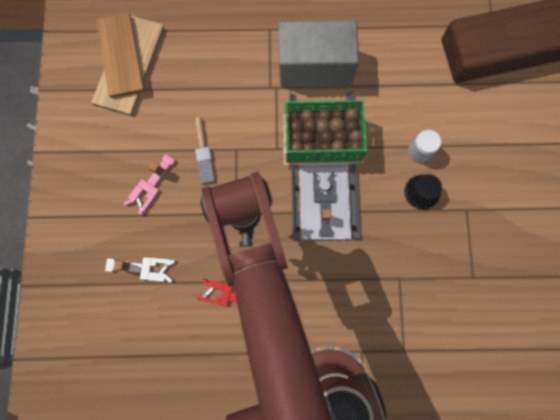

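Final views: the hook lies flat on the deck with its handle at t19 (282,420), and the pin at (275,275) is inside the throat. The tray is at the front end of the rails, and the bystanders are where they were. I'm handing in.

```bash
python3 - <<'E'
from station import ctrl
print(ctrl.finish_job())
E
```

```text
the job is handed in; nothing more can be done
None
```

I gripped the dark steel hook by its handle and slid it level onto the tray's deck. I then pushed it onto the pin while the tray rolled back about 40 mm to the block. After that I drew the tray in by the latch, let go of the hook and handed the job in at about 18.3 s.

- **Latch:** before I pulled, the latch tip showed at crop pixel (485,385). The shut position predicted (486,390) and the open position (436,372). The tray then followed the hook at about 2–4 N, so the latch held.
- **Tray at its stop:** the pull rose to 10.5 N while the pin moved less than 1 mm. Pin travel was -58 mm from its start in both views, against about -60 mm expected (the start was only given as "near").
- **Camera disagreement:** the two cameras differ by about 5 mm on the pin's final x (0.553 m from the side, 0.558 m from above), slightly more than at the start (0.611 and 0.616 m).
- **Force on the pin:** while seating the pin, the push read 28.5 N along the rails, close to the 30 N limit, and I backed off at once. Readings came only at the end of each move, so I can't rule out a short higher peak. In that same reading the wrist also showed 16.9 N upward, which I took to be the hook pressing on the deck.
- **At the end:** the hook lies flat on the tray with the pin still in its throat, and the arm is clear. The other things on the bench look where they started, except that the arm hides part of the red hook from above.

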